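# Free a glued diorama corner from the hold-down press

## Robot

A 6-joint arm with a two-finger parallel gripper is mounted at the origin on the work surface. World frame = base frame: x ahead of the robot, y to its left, z up, the work surface at z = 0. Lengths are in m, angles in rad, forces in N, time in s.
With the tool pointing down it reaches from about 0.35 to 0.85 m from the base axis. Payload 8.1 kg.
Tool frame: the origin (TCP) lies at the centre of the arm's flange, where the gripper is bolted on; the fingertips stand 173 mm ahead of it and the grasp point (between the pads) lies 155 mm ahead of it; z points along the fingers, x is the direction in which the jaws open and shut, and the axes are right-handed (so a half turn about z gives the same grasp; the last joint's range is limited). The gripper opens to 85 mm and grips with 20 to 120 N. Pads are 22 mm wide; open, the fingers measure 114 mm over their backs; the gripper's body (76 mm by 85 mm) begins 54 mm behind the grasp point. The pads swing forward as they close: fully open they stand 13 mm farther back than shut.
Start: joints at [-1.297, 0.13, 1.488, -0, 1.523, -0.085], TCP at [0.211, -0.562, 0.405] pointing down, gripper open.
Joint ranges: [-2.96, 2.96], [-0.89, 2.26], [0.02, 2.5], [-1.34, 4.48], [0, 2.73], [-2.66, 2.66]. Speed limits (rad/s): [2.39, 2.39, 2.79, 3.14, 3.14, 3.14].

## Interface

Orientations are given as [roll, pitch, yaw] about the fixed x, y, z axes, in that order (R = Rz(yaw) Ry(pitch) Rx(roll)).
In Python, from rig import get_obs, grab_frame, get_calibration, ticket gives the robot as it stands.
- The arm moves only by the tool move_arm, never from a script. Its argument "targets" is one flat list of numbers, 6 for each row, row after row: the shift along the world's x, y, z in units of 25 cm (1.0 is 25 cm), then the turn, a rotation vector about the world's x, y, z in units of 120 degrees (1.0 is 120 degrees). In form: [tx, ty, tz, ax, ay, az, tx, ty, tz, ax, ay, az, ...]. A call has exactly 8 rows; each row is the pose to reach, as a shift and turn from the pose commanded when the call began; what a row does not reach only later rows make up. A row lasts 1/12 s, in which the tool goes at most 41.7 mm and 7.16 degrees, less where a joint would pass 70% of its speed; a pose out of reach is approached as far as the arm can. A call with a number of a shift or a turn outside -1 to 1 is refused whole. A call with a gripper value outside its range is refused whole. "grip" is the opening in per cent of the stroke, from 0 (shut) to 100 (fully open), set as the call begins (left out, the last holds). The fingers move at their own pace and stop on an object; the grip force is fixed at half the most. Time passes only in rows, so rows that repeat a pose let the fingers close, or fill a call up. It gives the time, the measured TCP pose, the force and the opening at its end, in the units of the state.
- get_obs(): the state, without advancing time (a new reading comes with each control period).
- grab_frame(name): name is "side" or "top"; returns the picture (384x512x3 uint8, blue, green, red); there is no depth.
- get_calibration(name): a dict with "fx", "fy", "cx", "cy" (pixels), "camera_from_world" (4x4, takes a point from world to camera coordinates). Camera axes: x right, y down, z forward; pixel columns grow to the right and rows downward; lengths in m; the calibration is good to about 2 mm. A picture is of the moment at which its call begins. get_calibration takes no time and is no camera call.
- ticket.finish_job(): hands the job in, once; it reports no verdict.
The state is a dict: "clock": time; "joint_positions": joint angles; "qd": joint speeds; "tau": joint torques, N m; "position": TCP position; "ee_rot": TCP orientation; "contact_force": force on the tool from outside, world axes, zero at the start; "torque": the same for the moment, N m; "width": finger opening in m.
Only numpy, scipy, OpenCV 4.12 (cv2) and the standard library are available. Lean on these libraries where they do the work, as an engineer would, in place of code of your own. Each camera call takes 0.05 s, during which the arm holds its last target. There are 200 camera calls.

## Task

The glue has set. Push the press's yellow counterweighted arm up past its balance point so that it stays raised by itself, then slide the little diorama model along the fence until its side sits squarely against the green end stop. Only push: do not lift or tip the model, and leave the other things where they are.

Things in the scene. Friction and masses are not known exactly. Their poses are not given: they have to be found in the camera images.
- press_base: Fixed plywood press board, 260 (x) x 420 (y) x 15 mm. Origin: centre of its underside, on the table; own x away from the robot at yaw 0, y to the left. On it (mm): wooden fence along y, full length, 18 high, near face at x=+30; green end stop, 18 high, face at y=+190; two grey cheeks holding the hinge at x=+80, y=-100, 88 apart outside, tops 115 above the table.
- stop_face (a point): Point on the green end stop's face that the model must meet: at (-30, +190, +24) mm in the press_base frame, on the face; the face looks to -y of press_base. Axes as press_base.
- pivot_point (a point): The hinge axis of the arm, midway between the cheeks, 100 mm above the table. The axis runs along y of press_base. Axes as press_base.
- push_bar (a point): Centre of the red cross bar at the yellow arm's free end: 20 mm diameter, 90 mm long along press_base y, 190 mm from the hinge axis. Arm down: 156 mm nearer the robot (-x of press_base) than the hinge, 109 mm above it. The straight lever, 22 mm wide, 12 mm thick, runs from hinge to bar. Pushing the bar towards +x of press_base swings it up and over.
- hold_arm (a joint): Arm angle, rad. 0: down, its rubber pad (32 mm wide, on a 14 mm stem 110 mm in front of the hinge) resting on the model; grows as the arm swings up and back, to a stop at 1.7. The line hinge-bar rises 0.61 rad + joint above the horizontal towards the robot. Below about 0.88 rad it falls back; beyond, its weight carries it slowly to the stop (damped hinge). About 3 N at the bar raises it.
- model: Loose diorama corner, about 0.4 kg: blue foam slab with plank floor, 115 (x) x 130 (y) x 25 mm, pale wall along its +x edge, 10 mm thick, top 70 mm above the underside, small steps at the wall. Origin: centre of underside, 15 mm above the table; axes at the start within 0.03 rad of press_base's. Starts under the pad, near the fence; at the stop its origin has y=+125 mm in press_base.
- stone_jar: Bystander: amber jar, 52 mm diameter, 70 mm high, on the board behind the fence. Origin: centre of its underside.
- foam_offcut: Bystander: light-blue foam block 40 x 60 x 25 mm, on the board behind the fence. Origin: centre of its underside.
- spatula: Bystander: flat wooden modelling spatula with a steel blade, 150 x 12 x 8 mm, lying along y on the board's front margin. Origin: centre of its underside.
- glue: Bystander: white glue bottle, 56 mm diameter, 150 mm high, on the table to the left. Origin: centre of its underside.
- tub: Bystander: white open tub, 90 mm diameter, 80 mm high, on the table to the right. Origin: centre of its underside.
- screwdriver: Bystander: screwdriver lying on the table to the right. Origin: on its underside.
- spare_step: Bystander: three wooden steps, 60 x 50 x 45 mm, on the table to the left. Origin: centre of its underside.
There are look-alikes about, which are no part of the job. What is shaped like the model but pink or red is not meant.

How it is judged:
By the outcome, as a careful person would: the job done as asked, in the order asked, and still so for the second after the job is handed in, with the robot touching nothing.
It also fails if it takes over 54 s, if anything falls off the work surface, if the arm or the gripper's body presses on something with over 40 N, if the wrist force passes 120 N, or if a joint passes its speed limit or range.

## Working session

There is one attempt and no reset: what is moved stays moved. The work goes in short steps, Python scripts to look and compute and a tool call to move; the robot and the scene stay as the last step left them, time stands still between calls to the robot, and variables do not carry over. Pictures are saved under pics/ and viewed, about 8 in all and at most 12, crops included, and the job is handed in when it is done.

Besides the shell and the picture viewer there is one more tool, called after "Request:" as a command line: name --argument value ..., lists and objects as JSON in quotes. move_arm: Moves the arm, as the interface text tells. Its arguments: {"type":"object","properties":{"targets":{"type":"array"},"grip":{"type":"number"}},"required":["targets"]}

```bash
mkdir -p pics
python3 - <<'E'
from rig import *
import cv2,numpy as np
for n in("side","top"):
    cv2.imwrite(f"pics/{n}0.png",grab_frame(n)); c=get_calibration(n); print(n,c["fx"],c["cx"],c["cy"]); print(np.array(c["camera_from_world"]).round(3))
o=get_obs();print(o)
a=cv2.imread("pics/side0.png");b=cv2.imread("pics/top0.png")
E
```

```text
side 441.969927399252 242.94428898710146 183.9689394623701
[[-0.89  -0.455  0.015  0.41 ]
 [-0.273  0.508 -0.817  0.23 ]
 [ 0.364 -0.732 -0.576  1.32 ]
 [ 0.     0.     0.     1.   ]]
top 483.9001589605341 249.38366500065575 187.24243261162957
[[ 2.700e-02 -1.000e+00  6.000e-03 -1.400e-02]
 [-9.800e-01 -2.700e-02 -1.970e-01  4.640e-01]
 [ 1.970e-01 -1.000e-03 -9.800e-01  1.466e+00]
 [ 0.000e+00  0.000e+00  0.000e+00  1.000e+00]]
{'clock': 0.1, 'joint_positions': array([-1.29735576e+00,  1.31095162e-01,  1.48918655e+00,  1.96262495e-05,
        1.52300346e+00, -8.53823577e-02]), 'qd': array([ 0.00125349, -0.0022172 , -0.00177756, -0.00043945, -0.00083627,
       -0.00025477]), 'tau': array([ 1.44336787e-03, -5.70948458e+01, -5.01942158e+01, -1.81615897e-04,
        8.01361632e-03,  1.35947818e-06]), 'position': array([ 0.21068083, -0.56157059,  0.40373452]), 'ee_rot': array([-3.14142879e+00,  1.68467891e-03, -1.21197422e+00]), 'contact_force': array([ 0.39428896, -0.09035757,  0.00358297]), 'torque': array([0.02631676, 0.05896498, 0.03790226]), 'width': 0.08541449667692352}
```

View pics/side0.png

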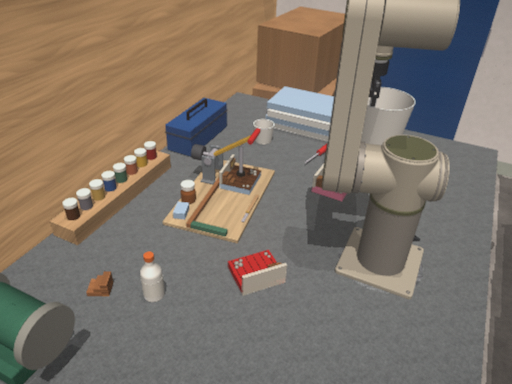

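View pics/top0.png

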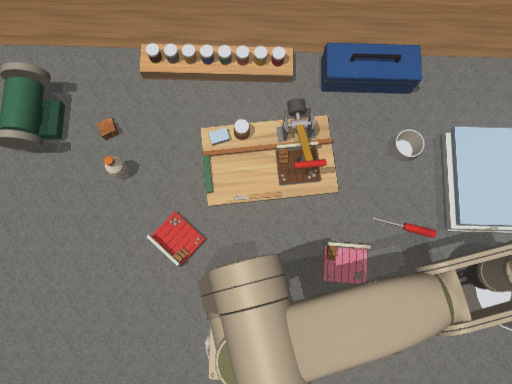

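Side view: press board around (225,195), model under the pad at (242,178), red bar at (254,135). Top view: board from (202,118) to (337,203), green stop at (208,174), model at (298,166), red bar at (310,164). Look-alikes are the red diorama at top (177,238) and the pink one at top (347,262). The screwdriver's red handle at (420,230) could pass for the bar. I choose the model on the board under the yellow arm and check it in a close crop.

Run:
```python
import cv2,numpy as np
b=cv2.imread("pics/top0.png")[108:212,192:348]
cv2.imwrite("pics/top0c.png",cv2.resize(b,None,fx=5,fy=5,interpolation=cv2.INTER_CUBIC))
a=cv2.imread("pics/side0.png")[115:245,160:290]
cv2.imwrite("pics/side0c.png",cv2.resize(a,None,fx=4.6,fy=4.6,interpolation=cv2.INTER_CUBIC))
```

```text
(no output)
```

View pics/top0c.png

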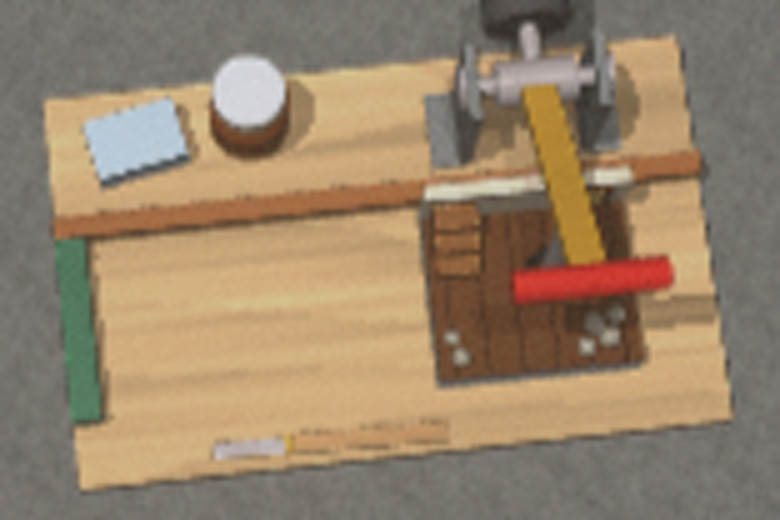

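View pics/side0c.png

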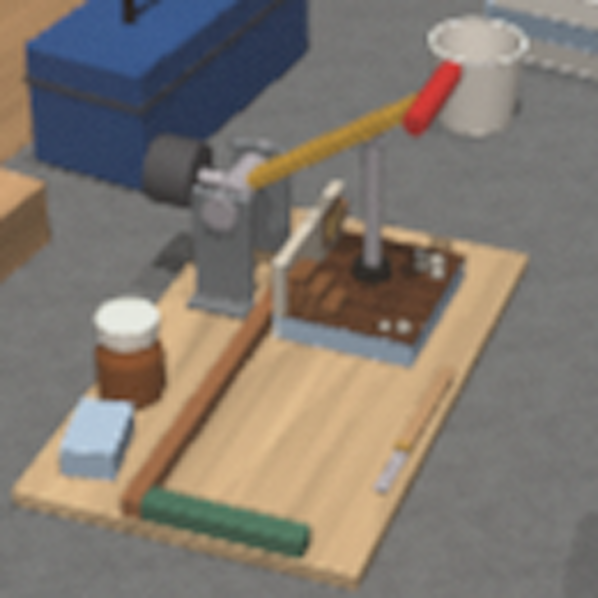

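```bash
cat > h.py <<'E'
import numpy as np,cv2
from rig import *
from scipy.optimize import least_squares
def proj(n,P):
    c=get_calibration(n);T=np.array(c["camera_from_world"]);q=np.atleast_2d(P)@T[:3,:3].T+T[:3,3]
    return np.c_[c["fx"]*q[:,0]/q[:,2]+c["cx"],c["fy"]*q[:,1]/q[:,2]+c["cy"]]
def back(n,uv,z):
    c=get_calibration(n);T=np.array(c["camera_from_world"]);R=T[:3,:3];o=-R.T@T[:3,3]
    uv=np.atleast_2d(uv);d=np.c_[(uv[:,0]-c["cx"])/c["fx"],(uv[:,1]-c["cy"])/c["fy"],np.ones(len(uv))]@R
    return o+d*((z-o[2])/d[:,2])[:,None]
def W(p,L):
    L=np.atleast_2d(L)/1000.;c,s=np.cos(p[2]),np.sin(p[2])
    return np.c_[p[0]+c*L[:,0]-s*L[:,1],p[1]+s*L[:,0]+c*L[:,1],L[:,2]]
def fit(obs,p0):
    f=lambda p:np.concatenate([(proj(n,W(p,L))-uv).ravel() for n,L,uv in obs])
    r=least_squares(f,p0,loss='soft_l1');return r.x,f(r.x).reshape(-1,2)
T=lambda u:(np.array(u,float)+.5)/5-.5+[192,108]
S=lambda u:(np.array(u,float)+.5)/4.6-.5+[160,115]
E
python3 - <<'E'
from h import *
np.set_printoptions(precision=4,suppress=True)
obs=[("top",[[130,210,15],[130,-210,15],[-130,-210,8],[-130,210,8]],T([[45,100],[675,37],[733,420],[80,490]])),
("side",[[130,210,15],[-130,210,8],[-130,-210,15]],S([[15,495],[356,583],[528,256]])),
("top",[[-76,-55,209],[-76,-145,209]],T([[515,288],[671,272]])),
("side",[[-76,-55,209],[-76,-145,209]],S([[414,125],[452,70]]))]
p,r=fit(obs,[.57,-.0,.1]);print("board",p);print(r)
mo=[("top",[[-57.5,65,25+12],[-57.5,-65,37],[57.5,65,85],[57.5,-65,85]],T([[438,384],[645,365],[425,190],[632,175]])),
("side",[[57.5,65,85],[57.5,-65,85],[-57.5,65,15],[47.5,65,40]],S([[278,262],[340,185],[413,362],[280,330]]))]
m,r=fit(mo,p);print("model",m);print(r)
d=m[:2]-p[:2];c,s=np.cos(p[2]),np.sin(p[2]);print("model in board",c*d[0]+s*d[1],-s*d[0]+c*d[1],m[2]-p[2])
print("bar,pivot,stop",W(p,[[-76,-100,209],[80,-100,100],[-30,190,24],[-30,-100,209]]))
E
```

```text
board [ 0.5669 -0.0593  0.1366]
[[-0.7916 -0.5925]
 [ 0.2521 -1.0949]
 [-0.2785 -0.2638]
 [-0.2558 -0.2027]
 [ 0.1002 -1.3099]
 [ 1.4567  0.042 ]
 [ 1.1242 -0.6119]
 [-0.7287 -0.2326]
 [-0.2383 -0.3882]
 [ 0.969   0.0365]
 [ 0.86   -0.0368]]
model [ 0.5434 -0.1521  0.1156]
[[-0.1742 -0.2065]
 [-0.6176  0.0665]
 [-0.2842 -0.7386]
 [-0.0522 -1.2429]
 [ 0.122   0.1823]
 [ 0.211  -1.0391]
 [ 1.2289  1.723 ]
 [ 2.4716 -3.4671]]
model in board -0.03597292285751605 -0.08867405121201852 -0.020963786023142902
bar,pivot,stop [[ 0.5053 -0.1687  0.209 ]
 [ 0.6598 -0.1475  0.1   ]
 [ 0.5113  0.1248  0.024 ]
 [ 0.5508 -0.1625  0.209 ]]
```

The crop confirms the choice: brown plank floor and blue slab, with the pad resting on it. The board fit leaves about 1 px error. The bar is at (0.505, -0.169, 0.209), and the model is at y = -89 mm in the board frame with its wall edge about 8 mm off the fence. First I go behind the bar with the fingers shut.

Request:
move_arm --targets '[0.06, 0.1, 0, 0, 0, -0.013, 0.12, 0.2, 0, 0, 0, -0.026, 0.18, 0.3, 0, 0, 0, -0.04, 0.24, 0.4, 0, 0, 0, -0.053, 0.3, 0.5, 0, 0, 0, -0.066, 0.36, 0.6, 0, 0, 0, -0.08, 0.42, 0.7, 0, 0, 0, -0.093, 0.48, 0.78, 0, 0, 0, -0.106]' --grip 0

```text
clock: 0.77
position: [0.3312, -0.365, 0.4043]
ee_rot: [3.141, 0.001, -1.435]
contact_force: [0.2, 0.1, 0.2]
width: 0.0001
```

Request:
move_arm --targets '[0.07, 0.11, 0, 0, 0, 0, 0.14, 0.22, 0, 0, 0, 0, 0.21, 0.33, 0, 0, 0, 0, 0.29, 0.44, 0, 0, 0, 0, 0.36, 0.54, 0, 0, 0, 0, 0.43, 0.65, 0, 0, 0, 0, 0.5, 0.74, 0, 0, 0, 0, 0.52, 0.77, -0.02, 0, 0, 0]'

```text
clock: 1.43
position: [0.4624, -0.1715, 0.4003]
ee_rot: [-3.14, 0.0, -1.431]
contact_force: [0.4, 0.1, 0.1]
width: 0.0
```

Request:
move_arm --targets '[0, 0, -0.04, 0, 0, 0, 0, 0, -0.08, 0, 0, 0, 0, 0, -0.12, 0, 0, 0, 0, 0, -0.15, 0, 0, 0, 0, 0, -0.16, 0, 0, 0, 0, 0, -0.16, 0, 0, 0, 0, 0, -0.16, 0, 0, 0, 0, 0, -0.16, 0, 0, 0]'

```text
clock: 2.1
position: [0.4607, -0.1748, 0.3603]
ee_rot: [-3.141, -0.001, -1.435]
contact_force: [-0.5, -0.5, 0.5]
width: -0.0004
```

Run:
```python
from h import *
a=grab_frame("side")[85:215,170:300]
cv2.imwrite("pics/s1.png",cv2.resize(a,None,fx=4.6,fy=4.6,interpolation=cv2.INTER_CUBIC))
o=get_obs();print(o["position"],o["contact_force"])
```

```text
[ 0.46081482 -0.17466877  0.3603954 ] [ 0.09482411 -0.36239237  1.02655685]
```

View pics/s1.png

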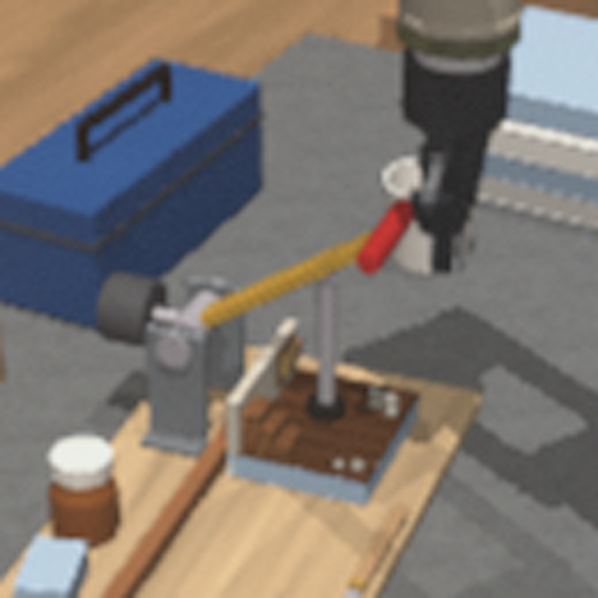

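The fingers stand just behind the red bar (crop 385,240), centred on it. Now I push along the arc.

Request:
move_arm --targets '[0.048, 0.007, 0, 0, 0, 0, 0.095, 0.013, 0, 0, 0, 0, 0.143, 0.02, 0.056, 0, 0, 0, 0.188, 0.026, 0.109, 0, 0, 0, 0.247, 0.034, 0.156, 0, 0, 0, 0.306, 0.042, 0.204, 0, 0, 0, 0.373, 0.051, 0.238, 0, 0, 0, 0.44, 0.061, 0.272, 0, 0, 0]'

```text
clock: 2.82
position: [0.5714, -0.1592, 0.4294]
ee_rot: [-3.14, -0.001, -1.434]
contact_force: [-1.6, -2.0, 1.1]
width: 0.0
```

Request:
move_arm --targets '[0.048, 0.007, 0.014, 0, 0, 0, 0.095, 0.013, 0.028, 0, 0, 0, 0.145, 0.02, 0.04, 0, 0, 0, 0.194, 0.027, 0.046, 0, 0, 0, 0.242, 0.033, 0.052, 0, 0, 0, 0.289, 0.04, 0.052, 0, 0, 0, 0.341, 0.047, 0.048, 0, 0, 0, 0.392, 0.054, 0.04, 0, 0, 0]'

```text
clock: 3.48
position: [0.6695, -0.1455, 0.4387]
ee_rot: [-3.14, -0.001, -1.434]
contact_force: [-0.1, 0.0, 0.2]
width: -0.0
```

Run:
```python
from h import *
a=grab_frame("side")[65:215,170:300]
cv2.imwrite("pics/s2.png",cv2.resize(a,None,fx=4,fy=4,interpolation=cv2.INTER_CUBIC))
o=get_obs();print(o["position"],o["contact_force"])
```

```text
[ 0.67066571 -0.14497428  0.43745874] [-0.85782146  0.65179008 -1.66817973]
```

View pics/s2.png

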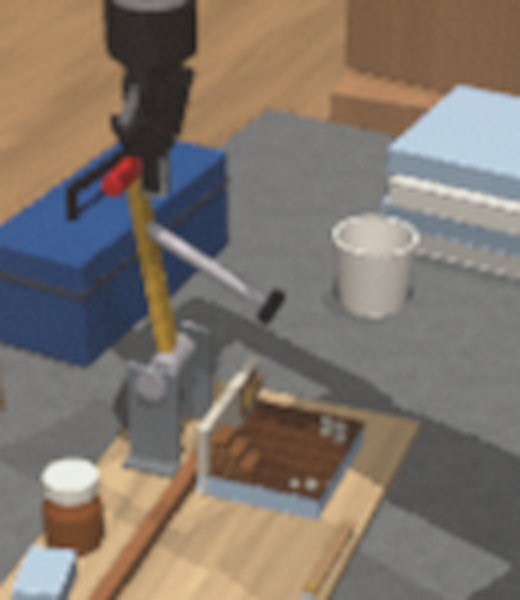

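The arm is past vertical, with the bar at crop (122,178), and contact has ended. I back off and compute the pose for pushing the model.

Request:
move_arm --targets '[-0.06, -0.01, 0, 0, 0, 0, -0.12, -0.02, 0.02, 0, 0, 0, -0.2, -0.04, 0.05, 0, 0, 0.05, -0.28, -0.07, 0.08, 0, 0, 0.1, -0.36, -0.11, 0.1, 0, 0, 0.155, -0.44, -0.16, 0.1, 0, 0, 0.21, -0.52, -0.22, 0.1, 0, 0, 0.265, -0.6, -0.28, 0.1, 0, 0, 0.32]' --grip 55

```text
clock: 4.2
position: [0.5175, -0.2158, 0.4635]
ee_rot: [-3.141, -0.001, -0.757]
contact_force: [-0.2, -0.2, 0.4]
width: 0.0471
```

```bash
cat >> h.py <<'E'
from scipy.spatial.transform import Rotation as Ro
B=np.array([.5669,-.0593,.1366])
def tcp(bx,by,z,tilt=20,L=.167):
    t=np.radians(tilt);d=np.array([0,np.sin(t),-np.cos(t)])
    Rb=Ro.from_euler('z',B[2])
    Rt=Rb*Ro.from_euler('x',t)*Ro.from_euler('x',np.pi)
    return W(B,[[bx,by,z*1000]])[0]-L*Rb.apply(d),Rt
def delta(bx,by,z,**k):
    o=get_obs();P,Rt=tcp(bx,by,z,**k);R0=Ro.from_euler('xyz',o["ee_rot"])
    print(bx,by,"P",P.round(4),"rows",((P-o["position"])/.25).round(3),(np.degrees((Rt*R0.inv()).as_rotvec())/120).round(3))
E
python3 - <<'E'
from h import *
o=get_obs();print(o)
delta(-50,-195,.12);delta(-50,-195,.027);delta(-50,50,.027)
print("tub",back("top",[[410,138]],.08))
c=grab_frame("top");cv2.imwrite("pics/t3.png",c)
E
```

```text
{'clock': 4.2, 'joint_positions': array([-4.86539736e-01,  6.15361188e-03,  1.51188821e+00, -6.95887570e-05,
        1.62228681e+00,  2.70931327e-01]), 'qd': array([-4.82797922e-01, -4.21440313e-01,  4.33443384e-01, -1.70587353e-03,
       -8.81944785e-03, -1.84827057e+00]), 'tau': array([  4.31220621, -48.75345111, -52.10947752,   0.16323677,
         0.10831429,   3.95909429]), 'position': array([ 0.51752691, -0.21584031,  0.46345966]), 'ee_rot': array([-3.14132132e+00, -1.23650869e-03, -7.57474857e-01]), 'contact_force': array([-0.15809208, -0.24232663,  0.40845348]), 'torque': array([ 0.07356933, -0.04141747,  0.03473996]), 'width': 0.04713923718913574}
-50 -195 P [ 0.5517 -0.3159  0.2769] rows [ 0.137 -0.4   -0.746] [ 0.164 -0.052  0.423]
-50 -195 P [ 0.5517 -0.3159  0.1839] rows [ 0.137 -0.4   -1.118] [ 0.164 -0.052  0.423]
-50 50 P [ 0.5183 -0.0732  0.1839] rows [ 0.003  0.571 -1.118] [ 0.164 -0.052  0.423]
tub [[ 0.62866606 -0.49858716  0.08      ]]
```

Request:
move_arm --targets '[0.017, -0.05, -0.05, 0.02, -0.006, 0.053, 0.034, -0.1, -0.1, 0.041, -0.013, 0.106, 0.051, -0.15, -0.16, 0.061, -0.019, 0.159, 0.068, -0.2, -0.23, 0.082, -0.026, 0.211, 0.085, -0.25, -0.3, 0.102, -0.032, 0.264, 0.103, -0.3, -0.38, 0.123, -0.039, 0.317, 0.12, -0.35, -0.46, 0.143, -0.045, 0.37, 0.137, -0.4, -0.54, 0.164, -0.052, 0.423]'

```text
clock: 4.92
position: [0.553, -0.3163, 0.3274]
ee_rot: [-2.792, 0.001, 0.136]
contact_force: [0.3, 0.1, 0.5]
width: 0.0469
```

Run:
```python
from h import *
delta(-50,-195,.06);delta(-50,-195,.027)
```

```text
-50 -195 P [ 0.5517 -0.3159  0.2169] rows [-0.005  0.002 -0.442] [-0.    -0.001  0.   ]
-50 -195 P [ 0.5517 -0.3159  0.1839] rows [-0.005  0.002 -0.574] [-0.    -0.001  0.   ]
```

Orientation is right. I descend and look.

Request:
move_arm --targets '[0, 0, -0.08, 0, 0, 0, 0, 0, -0.16, 0, 0, 0, 0, 0, -0.25, 0, 0, 0, 0, 0, -0.34, 0, 0, 0, 0, 0, -0.42, 0, 0, 0, 0, 0, -0.49, 0, 0, 0, 0, 0, -0.54, 0, 0, 0, 0, 0, -0.56, 0, 0, 0]'

```text
clock: 5.58
position: [0.5523, -0.315, 0.1855]
ee_rot: [-2.791, 0.005, 0.132]
contact_force: [-0.2, 0.1, -0.1]
width: 0.047
```

Run:
```python
from h import *
a=grab_frame("side")[75:215,170:300]
b=grab_frame("top")[90:200,250:350]
a=cv2.resize(a,None,fx=4,fy=4,interpolation=cv2.INTER_CUBIC);b=cv2.resize(b,(273,300),interpolation=cv2.INTER_CUBIC)
c=np.zeros((560,793,3),np.uint8);c[:,:520]=a;c[:300,520:]=b
cv2.imwrite("pics/s4.png",c)
o=get_obs();print(o["position"],o["contact_force"],o["clock"])
```

```text
[ 0.55268985 -0.31534656  0.18696824] [-1.07702843  0.24095093  0.42088973] 5.6833
```

View pics/s4.png

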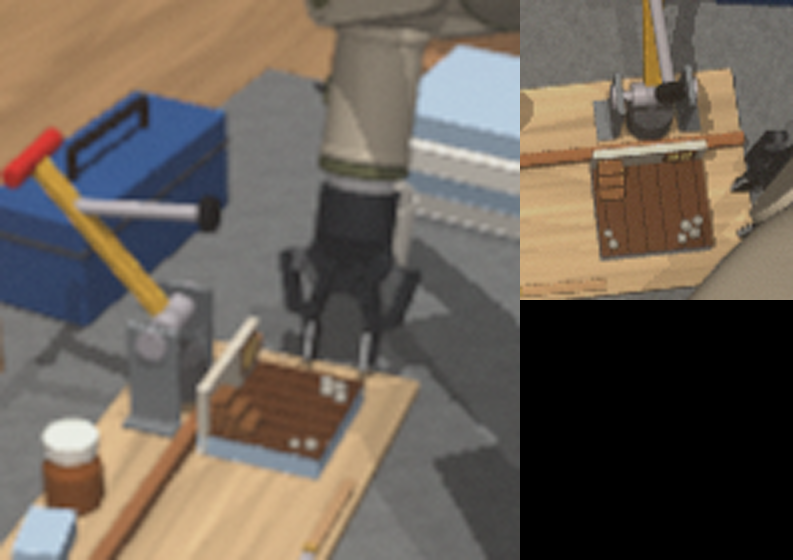

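The raised arm rests at its back stop: bar at (30,160), with the pad clear above at (205,213). The fingertips stand behind the model's right side at (305–365,360). I push along the fence with a slight drift towards it.

Request:
move_arm --targets '[-0.005, 0.04, -0.004, 0, 0, 0, -0.011, 0.09, -0.008, 0, 0, 0, -0.016, 0.134, -0.008, 0, 0, 0, -0.021, 0.179, -0.008, 0, 0, 0, -0.026, 0.224, -0.008, 0, 0, 0, -0.031, 0.268, -0.008, 0, 0, 0, -0.036, 0.313, -0.008, 0, 0, 0, -0.041, 0.358, -0.008, 0, 0, 0]'

```text
clock: 6.35
position: [0.5429, -0.2252, 0.1864]
ee_rot: [-2.794, 0.002, 0.132]
contact_force: [1.1, -3.3, 3.1]
width: 0.047
```

Request:
move_arm --targets '[-0.004, 0.038, 0, 0, 0, 0, -0.008, 0.075, 0, 0, 0, 0, -0.012, 0.113, 0, 0, 0, 0, -0.015, 0.15, 0, 0, 0, 0, -0.019, 0.188, 0, 0, 0, 0, -0.023, 0.226, 0, 0, 0, 0, -0.027, 0.263, 0, 0, 0, 0, -0.031, 0.3, 0, 0, 0, 0]'

```text
clock: 7.02
position: [0.5348, -0.1501, 0.1856]
ee_rot: [-2.793, 0.003, 0.132]
contact_force: [0.6, -2.7, 2.3]
width: 0.0467
```

Run:
```python
from h import *
a=grab_frame("side")[95:250,160:300]
a=cv2.resize(a,None,fx=3.8,fy=3.8,interpolation=cv2.INTER_CUBIC)
cv2.imwrite("pics/s5.png",a)
o=get_obs();print(o["position"],o["contact_force"],o["clock"])
delta(-50,40,.027)
```

```text
[ 0.5345379  -0.14849025  0.18533774] [ 0.17011566  1.4713446  -0.2497315 ] 7.0667
-50 40 P [ 0.5197 -0.0831  0.1839] rows [-0.059  0.262 -0.006] [-0.    -0.002  0.002]
```

View pics/s5.png

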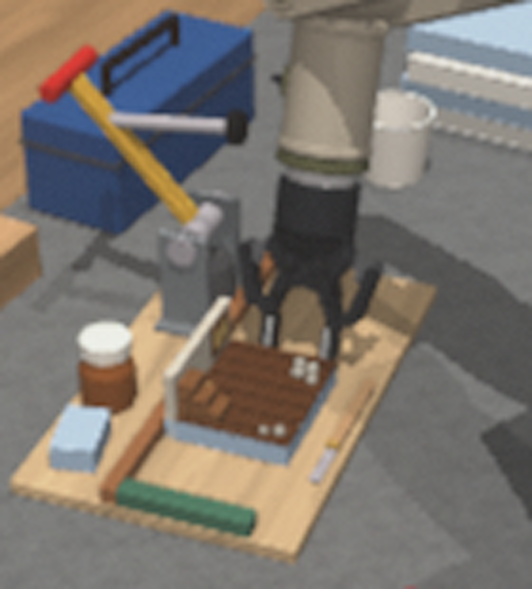

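The model slides squarely with about 3 N. The wall's left end is at (172,405) and the stop at (185,505). I continue, then creep until the force rises.

Request:
move_arm --targets '[-0.003, 0.03, 0, 0, 0, 0, -0.006, 0.06, 0, 0, 0, 0, -0.01, 0.09, 0, 0, 0, 0, -0.013, 0.12, 0, 0, 0, 0, -0.016, 0.15, 0, 0, 0, 0, -0.019, 0.18, 0, 0, 0, 0, -0.022, 0.21, 0, 0, 0, 0, -0.025, 0.239, 0, 0, 0, 0]'

```text
clock: 7.73
position: [0.5285, -0.0904, 0.1855]
ee_rot: [-2.793, 0.004, 0.132]
contact_force: [0.3, -2.2, -1.9]
width: 0.0469
```

Request:
move_arm --targets '[-0.001, 0.008, 0, 0, 0, 0, -0.002, 0.016, 0, 0, 0, 0, -0.003, 0.024, 0, 0, 0, 0, -0.004, 0.032, 0, 0, 0, 0, -0.005, 0.038, 0, 0, 0, 0, -0.006, 0.044, 0, 0, 0, 0, -0.007, 0.048, 0, 0, 0, 0, -0.007, 0.05, 0, 0, 0, 0]'

```text
clock: 8.4
position: [0.5269, -0.0788, 0.1857]
ee_rot: [-2.793, 0.003, 0.132]
contact_force: [-0.1, -1.4, -1.9]
width: 0.0466
```

Run:
```python
from h import *
b=grab_frame("top")[105:215,195:305]
a=grab_frame("side")[135:255,160:280]
f=lambda i,n:cv2.resize(i,(n,n),interpolation=cv2.INTER_CUBIC)
cv2.imwrite("pics/s6.png",np.hstack([f(b,400),f(a,400)]))
delta(-50,50,.027)
```

```text
-50 50 P [ 0.5183 -0.0732  0.1839] rows [-0.034  0.022 -0.007] [ 0.    -0.001  0.002]
```

View pics/s6.png

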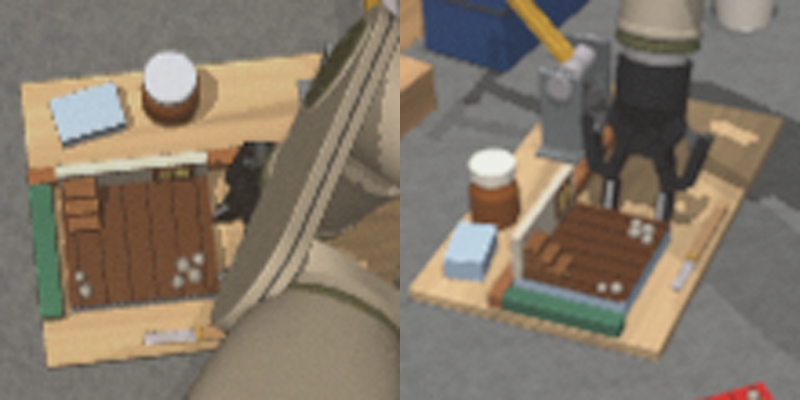

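About a 3–4 mm gap remains in the top crop: the stop face is at x≈60 and the slab at ≈66. I creep on.

Request:
move_arm --targets '[0, 0.003, 0, 0, 0, 0, -0.001, 0.006, 0, 0, 0, 0, -0.001, 0.009, 0, 0, 0, 0, -0.002, 0.012, 0, 0, 0, 0, -0.002, 0.014, 0, 0, 0, 0, -0.002, 0.016, 0, 0, 0, 0, -0.002, 0.016, 0, 0, 0, 0, -0.002, 0.016, 0, 0, 0, 0]'

```text
clock: 9.17
position: [0.5265, -0.0747, 0.1857]
ee_rot: [-2.793, 0.003, 0.132]
contact_force: [1.0, -0.9, -0.0]
width: 0.0467
```

Request:
move_arm --targets '[0, 0.003, 0, 0, 0, 0, -0.001, 0.006, 0, 0, 0, 0, -0.001, 0.009, 0, 0, 0, 0, -0.002, 0.012, 0, 0, 0, 0, -0.002, 0.014, 0, 0, 0, 0, -0.002, 0.016, 0, 0, 0, 0, -0.002, 0.016, 0, 0, 0, 0, -0.002, 0.016, 0, 0, 0, 0]'

```text
clock: 9.83
position: [0.5263, -0.0714, 0.1859]
ee_rot: [-2.795, 0.002, 0.132]
contact_force: [2.4, -6.3, -2.4]
width: 0.0468
```

Request:
move_arm --targets '[0, 0.002, 0, 0, 0, 0, 0, 0.004, 0, 0, 0, 0, -0.001, 0.006, 0, 0, 0, 0, -0.001, 0.008, 0, 0, 0, 0, -0.001, 0.008, 0, 0, 0, 0, -0.001, 0.008, 0, 0, 0, 0, -0.001, 0.008, 0, 0, 0, 0, -0.001, 0.008, 0, 0, 0, 0]'

```text
clock: 10.5
position: [0.5263, -0.0707, 0.1862]
ee_rot: [-2.798, 0.001, 0.131]
contact_force: [1.6, -13.7, -2.1]
width: 0.047
```

Run:
```python
from h import *
delta(-50,50,.027);print(get_obs()["contact_force"])
```

```text
-50 50 P [ 0.5183 -0.0732  0.1839] rows [-0.032 -0.01  -0.009] [ 0.003 -0.     0.003]
[  1.62110819 -13.65741004  -2.13683991]
```

Firm seating: 13.7 N with only 0.7 mm of advance for 2 mm commanded, at about the expected place. I back off and withdraw.

Request:
move_arm --targets '[0.002, -0.02, 0, 0, 0, 0, 0.009, -0.07, 0, 0, 0, 0, 0.016, -0.12, 0, 0, 0, 0, 0.022, -0.17, 0.02, 0, 0, 0, 0, -0.18, 0.12, 0, 0, 0, -0.06, -0.18, 0.24, 0, 0, 0, -0.14, -0.18, 0.36, 0, 0, 0, -0.24, -0.18, 0.48, 0, 0, 0]'

```text
clock: 11.17
position: [0.4655, -0.1147, 0.3073]
ee_rot: [-2.793, 0.003, 0.131]
contact_force: [0.8, -0.0, 0.8]
width: 0.0469
```

Request:
move_arm --targets '[-0.04, -0.08, 0.08, 0, 0, 0, -0.08, -0.17, 0.14, 0, 0, 0, -0.13, -0.28, 0.2, 0, 0, 0, -0.18, -0.39, 0.24, 0, 0, 0, -0.22, -0.5, 0.26, 0, 0, 0, -0.26, -0.61, 0.28, 0, 0, 0, -0.28, -0.7, 0.28, 0, 0, 0, -0.28, -0.72, 0.28, 0, 0, 0]'

```text
clock: 11.83
position: [0.3943, -0.2975, 0.3767]
ee_rot: [-2.795, 0.003, 0.128]
contact_force: [0.2, -0.2, -0.8]
width: 0.0468
```

Run:
```python
from h import *
b=grab_frame("top")[105:215,195:345]
a=grab_frame("side")[95:255,160:280]
r=lambda i,w,h:cv2.resize(i,(w,h),interpolation=cv2.INTER_CUBIC)
c=np.zeros((480,800,3),np.uint8);c[:323,:440]=r(b,440,323);c[:,440:]=r(a,360,480)
cv2.imwrite("pics/s7.png",c)
b=b[:,:100];cv2.imwrite("pics/s8.png",r(b[20:90,5:85],800,600) if 0 else r(b[25:95,0:90],771,600))
print(get_obs()["clock"],get_obs()["position"])
```

```text
11.9333 [ 0.39524195 -0.29530758  0.37589797]
```

View pics/s7.png

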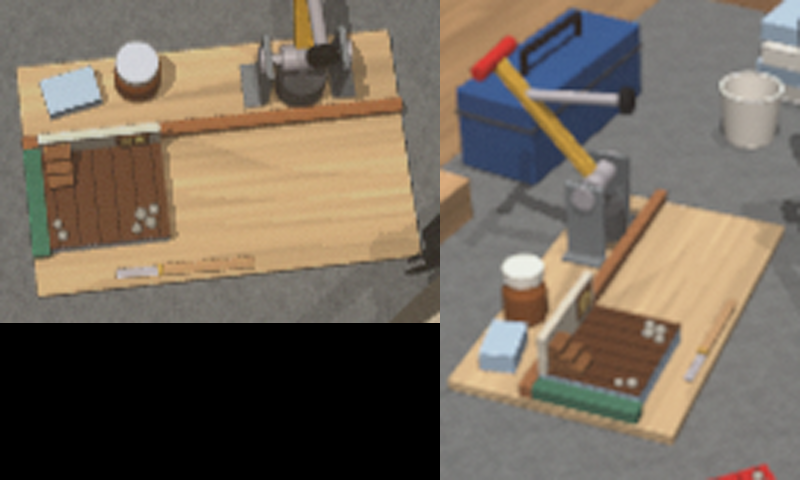

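View pics/s8.png

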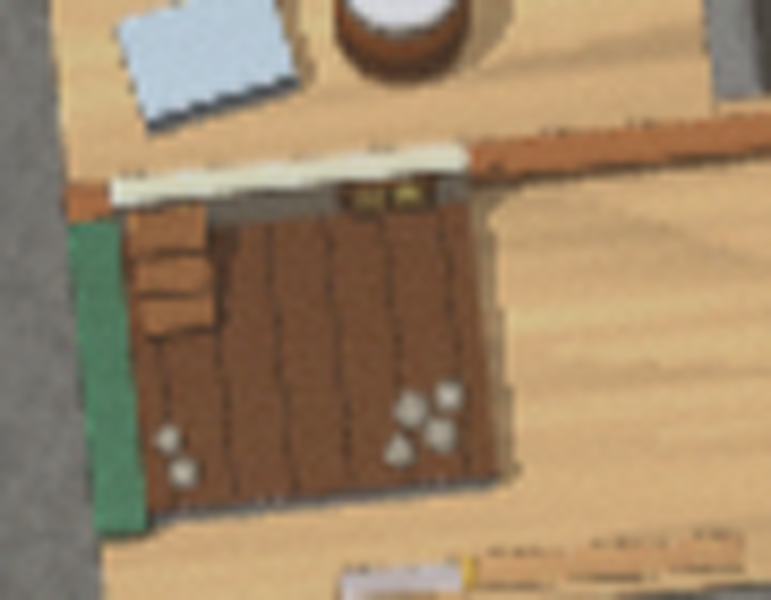

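The slab meets the stop along its whole face, from (125,225) to (148,515) in the crop, parallel to it. The arm stays at its back stop and the other things look unmoved. I hand in.

```bash
python3 -c "
from rig import *
print(ticket.finish_job())"
```

```text
the job is handed in; nothing more can be done
None
```

I pushed the press arm over its balance point and slid the model against the green end stop. I handed the job in at about 12 s of the 54 s.

- **Press arm:** I pushed the red bar up along its arc with the fingers shut. It went past vertical, and by the next picture it was resting by itself at its back stop. It was still there in the last picture.
- **Model:** I slid it about 210 mm along the fence with two fingertips and about 3 N, then crept on until it stopped. At the stop the force rose to 13.7 N, with only 0.7 mm of movement for 2 mm commanded.
- **Last pictures:** with the gripper backed off, the slab looks flush with the stop and parallel to it. The jar, foam offcut, spatula and tub looked unmoved. The last crops did not show the glue, screwdriver and spare step, but the arm went nowhere near them at table height.
- **Not measured:** I judged the fit by eye and by the force. The model's remaining gap to the fence, at most a few millimetres, is hidden behind the wall in the top view. No check failed or disagreed with another.

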